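# Stamp the jar lid on the press that fits

## Robot

A 6-joint arm with a two-finger parallel gripper is mounted at the origin on the work surface. World frame = base frame: x ahead of the robot, y to its left, z up, the work surface at z = 0. Lengths are in m, angles in degrees, forces in N, time in s.
With the tool pointing down it reaches from about 0.425 to 0.95 m from the base axis. Payload 14.7 kg.
Tool frame: the origin (TCP) lies where the fingers leave the gripper's body, on its centre line; the fingertips stand 73 mm ahead of it and the grasp point (between the pads) lies 54 mm ahead of it; z points along the fingers, y is the line along which they close (so a half turn about z gives the same grasp; the last joint's range is limited). The gripper opens to 85 mm and grips with 20 to 120 N. Pads are 22 mm wide; open, the fingers measure 114 mm over their backs; the gripper's body (76 mm by 85 mm) begins 54 mm behind the grasp point. The pads swing forward as they close: fully open they stand 13 mm farther back than shut.
Start: joints at [-71.654, 27.513, 91.461, -0, 61.026, -2.67], TCP at [0.233, -0.607, 0.304] pointing down, gripper open.
Joint ranges: [-157.49, 157.49], [-46.99, 117.5], [13.45, 153.17], [-89.5, 269.5], [5.16, 153.95], [-167.48, 167.48]. Speed limits (degrees/s): [108.29, 108.29, 136.94, 172.46, 172.46, 172.46].

## Interface

Orientations are given as a 3x3 rotation matrix whose columns are the frame's x, y, z axes.
In Python, from workcell import get_obs, eyes, ticket, cut_out gives the robot as it stands.
- The arm moves only by the shell command python3 -m jog 'ROWS'. ROWS is JSON, a list of rows, each an object with "fingers": the gripper's target within -1 to 1 (shut at 1, half-way at 0, fully open at -1); "slide": the shift along the tool's x, y, z in cm, a list of three; "twist": the turn, a rotation vector about the tool's x, y, z in rad, a list of three. In form: [{"fingers": fingers, "slide": [tx, ty, tz], "twist": [rx, ry, rz]}, ...]. A call has exactly 5 rows; each row shifts and turns the commanded pose from where the row before left it, along the tool's axes as they then stand; what a row does not reach is not made up. A row lasts 1/12 s, in which the tool goes at most 41.7 mm and 7.16 degrees, less where a joint would pass 70% of its speed; a pose out of reach is approached as far as the arm can. A call with a gripper value outside its range is refused whole. The fingers move at their own pace and stop on an object; the grip force is fixed at half the most. Time passes only in rows, so rows that do not move let the fingers close, or fill a call up. It gives the time, the measured TCP pose, the force, the opening and the grip force at its end, in the units of the state.
- get_obs(): the state, without advancing time (a new reading comes with each control period).
- eyes.snapshot(name): name is "scene" or "top"; returns (picture, depth): 400x640x3 uint8, red, green, blue; 400x640 float32, m along the optical axis (not along the pixel's ray), 0 where there is no reading.
- eyes.camera_model(name): a dict with "K" (3x3 intrinsics, pixels), "rvec" (rotation vector, rad) and "tvec" (3), from world to camera coordinates, as OpenCV has them. Camera axes: x right, y down, z forward; pixel columns grow to the right and rows downward; lengths in m; the calibration is good to about 2 mm. A picture is of the moment at which its call begins. camera_model takes no time and is no camera call.
- ticket.finish_job(): hands the job in; it is judged then, once.
Trained networks look in the newest picture that a camera, given by its name, has taken for a name from the list of things; names that differ only in an ending like _2 or _b are one class to them, and where a whole thing is asked for, a point or a joint stands for the part that bears it (a point fixed in the world has none). Each returns a list of dicts, best first, with "conf" (0 to 1); they miss things now and then, are a little off and sometimes report something else, mostly with a low value. They report only what shows in the picture. A call takes as long as a camera call.
- cut_out(camera, target): "region" (400x640 bool, what is visible of it) and "bbox" ([centre column, centre row, width, height] in pixels, round what is visible of it).
The state is a dict: "t": time; "joint_pos": joint angles; "qd": joint speeds; "tau": joint torques, N m; "eef_pos": TCP position; "orientation": TCP orientation; "ft_force": force on the tool from outside, world axes, zero at the start; "wrist_torque": the same for the moment, N m; "grip_width": finger opening in m; "gripper_force": force on a finger pad.
Only numpy, scipy, OpenCV 4.12 (cv2) and the standard library are available. Lean on these libraries where they do the work, as an engineer would, in place of code of your own. Each camera call takes 0.05 s, during which the arm holds its last target. There are 200 camera calls.

## Task

Take the jar standing on the square infeed board and set it upright in the nest of the lid-stamping press made for its height: the short jar goes to the press with the short post, the tall jar to the press with the tall post. Then press that press's guarded treadle down to its stop with the gripper, hold it there for half a second, and let it come back up. Leave the jar in the nest, the spare jar on its round disc and everything else where it is.

Things in the scene. Friction and masses are not known exactly. Their poses are not given: they have to be found in the camera images.
- jar_short: short round jar, amber glass with a flat lid, 58 mm in diameter over its whole height, 70 mm tall with the lid, about 0.28 kg; origin at the centre of its underside, z up along the jar
- press_short: lid-stamping press for the short jar, fixed to the bench, known by its short rear post. Origin on the bench under the nest centre; treadle and guard toward its own -x, z up. Base x -52..86, y +-50, 37 mm high. Post at x 61..83, y +-22; on it, pivot 124 mm up, a swing arm stands upright at rest (x 57..78, top 200 mm up) and swings down over the lid as the treadle goes down
- press_short_nest (a point): centre of the nest surface of press_short, on which the jar stands (40 mm above the bench), axes as the press; kerbs rise 8 mm above it at y +-36 mm and at x = +38 mm, open toward -x
- press_short_guard (a point): middle of the front top bar (6 mm thick, centre 103 mm up) of the barred guard over the treadle of press_short, at x -103 of the press; axes as the press. The guard runs 58 mm back from here, posts at y +-45, roof of bars 13 mm apart, open at the front: reach the treadle under this bar with the tool tilted about 35 to 48 degrees, fingers closed, pointing down and toward the press's +x
- press_short_tread (a point): the place to press: on top of the treadle of press_short, mid-width, 8 mm from its free front edge, 50 mm from its hinge; moves with it, 40 mm up at rest, 25 mm at the stop. The treadle is a ribbed steel plate 58 x 60 x 6 mm, hinged at its rear edge (22 mm up, x -45 of the press), free edge toward -x, just behind the guard's front bar
- press_short_pedal (a joint): angle of the treadle of press_short: 0 at rest (its front edge raised by a spring), 0.30 rad at its stop, where it lies nearly level; the press point needs about 5 N to start and 11 N at the stop
- jar_tall: tall round jar, amber glass with a flat lid, 58 mm in diameter over its whole height, 115 mm tall with the lid, about 0.28 kg; origin at the centre of its underside, z up along the jar
- press_tall: lid-stamping press for the tall jar, fixed to the bench, known by its tall rear post. Origin on the bench under the nest centre; treadle and guard toward its own -x, z up. Base x -52..86, y +-50, 37 mm high. Post at x 61..83, y +-22; on it, pivot 169 mm up, a swing arm stands upright at rest (x 57..78, top 245 mm up) and swings down over the lid as the treadle goes down
- press_tall_nest (a point): centre of the nest surface of press_tall, on which the jar stands (40 mm above the bench), axes as the press; kerbs rise 8 mm above it at y +-36 mm and at x = +38 mm, open toward -x
- press_tall_guard (a point): middle of the front top bar (6 mm thick, centre 103 mm up) of the barred guard over the treadle of press_tall, at x -103 of the press; axes as the press. The guard runs 58 mm back from here, posts at y +-45, roof of bars 13 mm apart, open at the front: reach the treadle under this bar with the tool tilted about 35 to 48 degrees, fingers closed, pointing down and toward the press's +x
- press_tall_tread (a point): the place to press: on top of the treadle of press_tall, mid-width, 8 mm from its free front edge, 50 mm from its hinge; moves with it, 40 mm up at rest, 25 mm at the stop. The treadle is a ribbed steel plate 58 x 60 x 6 mm, hinged at its rear edge (22 mm up, x -45 of the press), free edge toward -x, just behind the guard's front bar
- press_tall_pedal (a joint): angle of the treadle of press_tall: 0 at rest (its front edge raised by a spring), 0.30 rad at its stop, where it lies nearly level; the press point needs about 5 N to start and 11 N at the stop
- board: square flat infeed board, 90 x 90 x 4 mm, fixed to the bench nearest the robot; the jar to be stamped stands on it; origin at the centre of its underside
- disc: round flat disc, 90 mm in diameter, 4 mm thick, fixed between the presses; the spare jar stands on it; origin at the centre of its underside
- roll_a: empty cardboard core of a label roll lying flat, 80 mm across, 25 mm high; bystander; origin at the centre of its underside
- roll_b: empty cardboard core of a label roll lying flat, 80 mm across, 25 mm high; bystander; origin at the centre of its underside
- bottle: white plastic bottle, 60 mm in diameter, 170 mm tall; bystander; origin at the centre of its underside
- carton: small closed cardboard carton, 70 x 120 x 60 mm; bystander; origin at the centre of its underside

How it is judged (in metres and radians):
On the way, in this order (a step that is already met when the one before it is completed fails the run):
1. the jar from the infeed board stands upright in the nest of the press for its height, its centre within 8 mm of the nest centre, let go and at rest, both treadles still up (((horizontal distance between jar_short and press_short_nest below 0.008 m and z of jar_short in the frame of press_short_nest between -0.004 and 0.004 m and angle between each of jar_short, jar_tall's own z axis and vertical below 0.1 rad and contact force between the fingers and jar_short below 0.1 N and linear speed of jar_short below 0.02 m/s and horizontal distance between jar_tall and disc below 0.02 m and height (world z) of jar_tall below 0.012 m and value of joint each of press_short_pedal, press_tall_pedal below 0.05 rad) or (horizontal distance between jar_tall and press_tall_nest below 0.008 m and z of jar_tall in the frame of press_tall_nest between -0.004 and 0.004 m and angle between each of jar_tall, jar_short's own z axis and vertical below 0.1 rad and contact force between the fingers and jar_tall below 0.1 N and linear speed of jar_tall below 0.02 m/s and horizontal distance between jar_short and disc below 0.02 m and height (world z) of jar_short below 0.012 m and value of joint each of press_short_pedal, press_tall_pedal below 0.05 rad))), for 0.2 s.
2. the gripper presses that press's treadle fully down to its stop (at least 0.285 of 0.30 rad) and holds it there for 0.5 s, the jar still in its nest (((horizontal distance between jar_short and press_short_nest below 0.008 m and z of jar_short in the frame of press_short_nest between -0.004 and 0.004 m and angle between each of jar_short, jar_tall's own z axis and vertical below 0.1 rad and horizontal distance between jar_tall and disc below 0.02 m and height (world z) of jar_tall below 0.012 m and value of joint press_short_pedal above 0.285 rad and contact force between the fingers and press_short above 1 N) or (horizontal distance between jar_tall and press_tall_nest below 0.008 m and z of jar_tall in the frame of press_tall_nest between -0.004 and 0.004 m and angle between each of jar_tall, jar_short's own z axis and vertical below 0.1 rad and horizontal distance between jar_short and disc below 0.02 m and height (world z) of jar_short below 0.012 m and value of joint press_tall_pedal above 0.285 rad and contact force between the fingers and press_tall above 1 N))), for 0.5 s.
At the end, for the whole second after the job is handed in: The jar from the infeed board stands upright (within 0.1 rad) and at rest in the nest of the press for its height, within 8 mm of the nest centre; both treadles are back up (under 0.05 rad); the spare jar stands within 20 mm of the centre of its round disc (((horizontal distance between jar_short and press_short_nest below 0.008 m and z of jar_short in the frame of press_short_nest between -0.004 and 0.004 m and angle between each of jar_short, jar_tall's own z axis and vertical below 0.1 rad and contact force between the fingers and jar_short below 0.1 N and linear speed of jar_short below 0.02 m/s and horizontal distance between jar_tall and disc below 0.02 m and height (world z) of jar_tall below 0.012 m) or (horizontal distance between jar_tall and press_tall_nest below 0.008 m and z of jar_tall in the frame of press_tall_nest between -0.004 and 0.004 m and angle between each of jar_tall, jar_short's own z axis and vertical below 0.1 rad and contact force between the fingers and jar_tall below 0.1 N and linear speed of jar_tall below 0.02 m/s and horizontal distance between jar_short and disc below 0.02 m and height (world z) of jar_short below 0.012 m)) and value of joint each of press_short_pedal, press_tall_pedal below 0.05 rad); the robot touches nothing.
It fails at once if a treadle is pressed more than 0.1 rad while the jar of that press's height is not in its nest (centre more than 15 mm off) ((value of joint press_short_pedal above 0.1 rad and horizontal distance between jar_short and press_short_nest above 0.015 m) or (value of joint press_tall_pedal above 0.1 rad and horizontal distance between jar_tall and press_tall_nest above 0.015 m)).
It fails at once if a jar is dropped or rammed onto a press (contact over 60 N) (contact force between any of jar_short, jar_tall and press_short above 60 N or contact force between any of jar_short, jar_tall and press_tall above 60 N).
It fails at once if a bystander (label-roll core, bottle or carton) is moved more than 20 mm (distance of any of roll_a, roll_b, bottle, carton from where it was at the start of the episode above 0.02 m).
It also fails if it takes over 67 s, if anything falls off the work surface, if the arm or the gripper's body presses on something with over 40 N, if the wrist force passes 120 N, or if a joint passes its speed limit or range.

## Working session

There is one attempt and no reset: what is moved stays moved. The work goes in short steps, Python scripts to look and compute and a shell command to move; the robot and the scene stay as the last step left them, time stands still between calls to the robot, and variables do not carry over. Pictures are saved under pics/ and viewed, at most 10 in all, crops included, and the job is handed in when it is done.

```bash
mkdir -p pics; ls; cat > h.py <<'E'
import numpy as np, cv2
from workcell import get_obs, eyes, ticket, cut_out
def snap(n):
    im,d=eyes.snapshot(n); m=eyes.camera_model(n); return im,d,m
def pts(d,m,mask=None):
    K=np.array(m["K"]);R=cv2.Rodrigues(np.array(m["rvec"],float))[0];t=np.array(m["tvec"],float).ravel()
    ok=d>0
    if mask is not None: ok&=mask
    v,u=np.nonzero(ok); z=d[v,u]
    c=np.stack([(u-K[0,2])/K[0,0]*z,(v-K[1,2])/K[1,1]*z,z],1)
    return (c-t)@R
E
python3 - <<'E'
from h import *
for n in("scene","top"):
    im,d,m=snap(n); cv2.imwrite(f"pics/{n}0.png",im[:,:,::-1]); np.save(f"pics/{n}d.npy",d)
    for k in["jar_short","jar_tall","press_short","press_tall","board","disc","roll_a","bottle","carton"]:
        for r in cut_out(n,k)[:2]:
            p=pts(d,m,r["region"])
            if len(p)<10: continue
            print(n,k,round(r["conf"],2),np.round(r["bbox"]),"med",np.round(np.median(p,0),3),"lo",np.round(np.percentile(p,3,0),3),"hi",np.round(np.percentile(p,97,0),3))
    print(np.round(m["K"],1).tolist(),m["rvec"],m["tvec"])
print(get_obs())
E
```

```text
pics
scene jar_short 0.64 [247. 216.  29.  38.] med [ 0.459 -0.053  0.067] lo [ 0.423 -0.073  0.003] hi [ 0.477 -0.02   0.077]
scene jar_tall 0.94 [322. 235.  26.  51.] med [ 0.645 -0.011  0.097] lo [ 0.615 -0.024  0.009] hi [0.664 0.026 0.121]
scene press_short 0.64 [277. 312. 106.  92.] med [ 0.679 -0.207  0.04 ] lo [ 0.578 -0.254  0.008] hi [ 0.763 -0.156  0.182]
scene press_tall 0.58 [370. 200.  85.  90.] med [0.683 0.143 0.04 ] lo [ 0.568  0.098 -0.   ] hi [0.76  0.256 0.23 ]
scene board 0.93 [245. 228.  49.  35.] med [ 0.463 -0.067  0.004] lo [ 0.396 -0.089 -0.001] hi [ 0.487 -0.002  0.008]
scene disc 0.59 [322. 249.  36.  29.] med [ 0.648 -0.011  0.004] lo [ 0.591 -0.034 -0.001] hi [0.674 0.041 0.008]
scene disc 0.36 [308. 143.  30.  28.] med [0.407 0.261 0.02 ] lo [0.37  0.226 0.   ] hi [0.444 0.299 0.028]
scene roll_a 0.92 [308. 143.  27.  24.] med [0.409 0.26  0.02 ] lo [0.373 0.226 0.002] hi [0.444 0.298 0.028]
scene roll_a 0.56 [187. 265.  38.  38.] med [ 0.421 -0.217  0.022] lo [ 0.384 -0.255  0.004] hi [ 0.456 -0.183  0.028]
scene bottle 0.89 [382. 133.  21.  56.] med [
[... 2153 characters left out ...]
    6.10255251e+01, -2.67117813e+00]), 'qd': array([ 0.00938713, -0.00737861,  0.06879653,  0.04584199,  0.14514743,
        0.08874912]), 'tau': array([-3.81620674e-03, -9.50530457e+01, -4.30645216e+01, -1.21157368e-04,
        1.00149467e-03,  1.67707572e-05]), 'eef_pos': array([ 0.23312512, -0.6067506 ,  0.30389006]), 'orientation': array([[ 9.33479231e-01,  3.58631462e-01,  9.84174477e-06],
       [ 3.58631462e-01, -9.33479231e-01,  1.82528349e-05],
       [ 1.57331052e-05, -1.35090829e-05, -1.00000000e+00]]), 'ft_force': array([-0.21929113, -0.34317648, -1.01120396]), 'wrist_torque': array([-0.07018145, -0.02447572, -0.02315007]), 'gripper_force': 0.0, 'grip_width': 0.08534428610836882}
```

```bash
cat > fit.py <<'E'
from h import *
from scipy.optimize import least_squares
def box(lo,hi): return (np.array(lo)/1000,np.array(hi)/1000)
B=[box((-52,-50,0),(86,50,37)),box((-30,-34,37),(36,34,40)),box((-38,-38,37),(38,-36,48)),box((-38,36,37),(38,38,48)),box((38,-36,37),(40,36,48)),
 box((61,-22,37),(83,22,128)),box((57,-8,124),(78,8,200)),box((-106,-48,100),(-45,48,106)),box((-106,-48,0),(-100,-42,106)),box((-106,42,0),(-100,48,106))]
a=0.30
def sdf(q):
    ds=[]
    for lo,hi in B:
        c=(lo+hi)/2;h=(hi-lo)/2;e=np.abs(q-c)-h
        ds.append(np.abs(np.linalg.norm(np.maximum(e,0),axis=1)+np.minimum(e.max(1),0)))
    return np.min(ds,0)
def loc(p,x):
    c,s=np.cos(x[2]),np.sin(x[2]); d=p-np.array([x[0],x[1],0]); return np.stack([c*d[:,0]+s*d[:,1],-s*d[:,0]+c*d[:,1],d[:,2]],1)
def fit(p,x0):
    p=p[(p[:,2]>0.01)]
    best=None
    for y in np.radians([-30,-15,0,15,30]):
        r=least_squares(lambda x:sdf(loc(p,x)),[x0[0],x0[1],y],loss="soft_l1",f_scale=0.002,x_scale=[.01,.01,.1])
        if best is None or r.cost<best.cost: best=r
    return best.x,np.median(sdf(loc(p,best.x))),best.cost
def circ(p):
    u=p[:,:2]; A=np.c_[2*u,np.ones(len(u))]; s=np.linalg.lstsq(A,(u**2).sum(1),rcond=None)[0]; return s[:2],np.sqrt(s[2]+s[:2]@s[:2])
E
python3 - <<'E'
from fit import *
P={}
for n in("scene","top"):
    im,d,m=snap(n); P[n]=pts(d,m)
al=[]
for n,p in list(P.items()):
    # lid: enclosing circle of top-height pts
    for nm,c,z in(("short",(.447,-.043),.074),("tall",(.632,.007),.119)):
        q=p[(np.hypot(p[:,0]-c[0],p[:,1]-c[1])<.045)&(abs(p[:,2]-z)<.004)]
        print(n,nm,len(q),np.round(cv2.minEnclosingCircle(q[:,:2].astype(np.float32))[0],4),np.round(cv2.minEnclosingCircle(q[:,:2].astype(np.float32))[1],4),np.round(q.mean(0),4),q[:,2].std())
    q=p[(p[:,0]>.52)&(p[:,0]<.8)&(p[:,1]<-.12)&(p[:,1]>-.30)]; al.append(q)
    print(n,fit(q,(.665,-.2)))
print(fit(np.vstack(al),(.665,-.2)))
E
python3 -c "
import cv2
a=cv2.imread('pics/scene0.png')[60:380,140:460];b=cv2.imread('pics/top0.png')[80:320,200:460]
cv2.imwrite('pics/s1.png',cv2.resize(a,None,fx=1.85,fy=1.85));cv2.imwrite('pics/t1.png',cv2.resize(b,None,fx=2.3,fy=2.3))"
```

```text
scene short 377 [ 0.4478 -0.0448] 0.0308 [ 0.4493 -0.0457  0.074 ] 0.00170007249847096
scene tall 430 [0.6347 0.004 ] 0.0307 [0.6361 0.0033 0.119 ] 0.0016187071622875587
scene (array([ 0.67756199, -0.1977833 ,  0.15888489]), np.float64(0.0013139545491812517), np.float64(0.025531135542929122))
top short 339 [ 0.4456 -0.0429] 0.0288 [ 0.4456 -0.0429  0.0739] 0.0017523654451415851
top tall 360 [0.633  0.0068] 0.029 [0.6327 0.0067 0.1191] 0.0016091222477760702
top (array([ 0.67592602, -0.19611006,  0.17921506]), np.float64(0.001338418173192836), np.float64(0.014213774219044375))
(array([ 0.67718669, -0.19732168,  0.16353643]), np.float64(0.0014179055141474238), np.float64(0.040278900531680574))
```

View pics/s1.png

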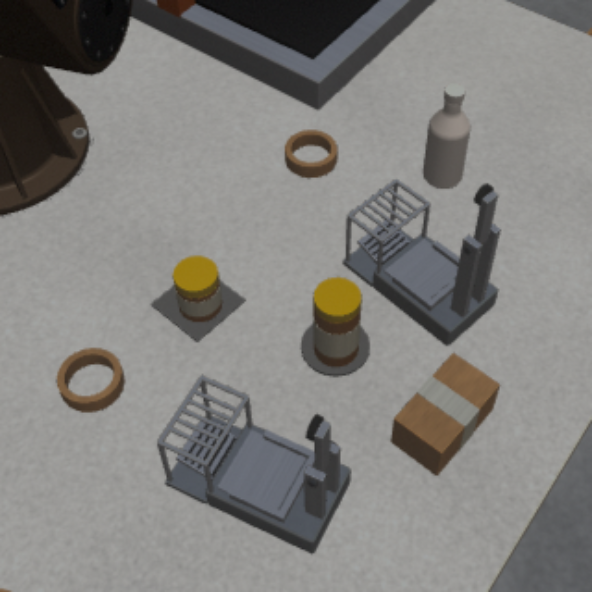

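View pics/t1.png

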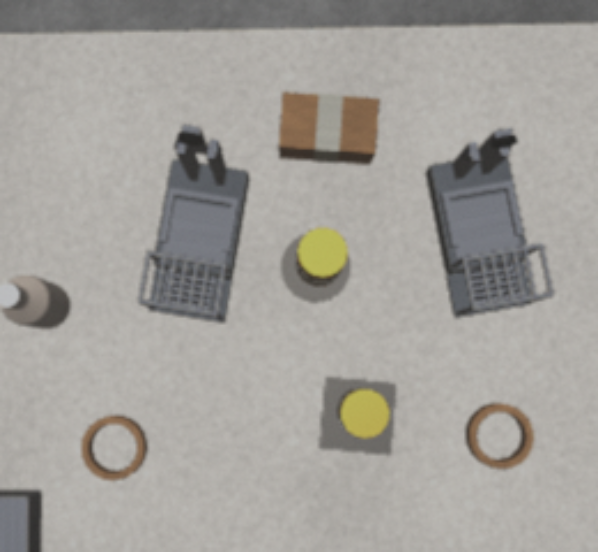

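The scene crop shows the short jar on the board at (195,290). The short press is at (260,470), known by its lower forked post, and the tall jar is on the disc at (337,325). The top view agrees: short jar (365,412), short press (480,225). I'll take the short jar to the short press.

```bash
cat > to.py <<'E'
import sys; from h import *
# tool-frame delta (cm) to world target x y z
o=get_obs(); R=np.array(o["orientation"]); d=np.array([float(a) for a in sys.argv[1:4]])-o["eef_pos"]
print("t",round(o["t"],2),"pos",np.round(o["eef_pos"],4),"yaw",np.round(np.arctan2(R[1,0],R[0,0]),4),"z",np.round(R[:,2],3),"F",np.round(o["ft_force"],1),"w",round(o["grip_width"],4),"| tool delta cm",np.round(100*R.T@d,2))
E
python3 -m jog '[{"fingers":-1,"slide":[0,0,0],"twist":[0,0,0.1]},{"fingers":-1,"slide":[0,0,0],"twist":[0,0,0.1]},{"fingers":-1,"slide":[2.4,-3.3,0],"twist":[0,0,0]},{"fingers":-1,"slide":[2.4,-3.3,0],"twist":[0,0,0]},{"fingers":-1,"slide":[2.4,-3.3,0],"twist":[0,0,0]}]'
python3 -m jog '[{"fingers":-1,"slide":[2.4,-3.3,0],"twist":[0,0,0]},{"fingers":-1,"slide":[2.4,-3.3,0],"twist":[0,0,0]},{"fingers":-1,"slide":[2.4,-3.3,0],"twist":[0,0,0]},{"fingers":-1,"slide":[2.4,-3.3,0],"twist":[0,0,0]},{"fingers":-1,"slide":[2.4,-3.3,0],"twist":[0,0,0]}]'
python3 -m jog '[{"fingers":-1,"slide":[2.4,-3.3,0],"twist":[0,0,0]},{"fingers":-1,"slide":[2.4,-3.3,0],"twist":[0,0,0]},{"fingers":-1,"slide":[0,0,2],"twist":[0,0,0]},{"fingers":-1,"slide":[0,0,2],"twist":[0,0,0]},{"fingers":-1,"slide":[0,0,0],"twist":[0,0,0]}]'
python3 to.py 0.4467 -0.0438 0.20
```

```text
t: 1.52
eef_pos: [0.2877, -0.496, 0.3036]
orientation: [[0.986, 0.165, -0.0], [0.165, -0.986, 0.0], [-0.0, -0.0, -1.0]]
ft_force: [2.0, -0.8, 0.6]
grip_width: 0.0857
gripper_force: 0.0
t: 1.93
eef_pos: [0.3791, -0.3128, 0.3041]
orientation: [[0.986, 0.166, 0.0], [0.166, -0.986, -0.0], [0.0, 0.0, -1.0]]
ft_force: [1.1, -0.8, -0.1]
grip_width: 0.0854
gripper_force: 0.0
t: 2.35
eef_pos: [0.4143, -0.2399, 0.2616]
orientation: [[0.986, 0.168, -0.003], [0.168, -0.986, 0.002], [-0.003, -0.002, -1.0]]
ft_force: [-1.9, 0.2, -0.7]
grip_width: 0.0852
gripper_force: 0.0
t 2.35 pos [ 0.4143 -0.2399  0.2616] yaw 0.1688 z [-0.003  0.002 -1.   ] F [-1.9  0.2 -0.7] w 0.0852 | tool delta cm [  6.5  -18.77   6.18]
```

```bash

python3 -m jog '[{"fingers":-1,"slide":[1.3,-3.75,1.2],"twist":[0,0,0]},{"fingers":-1,"slide":[1.3,-3.75,1.2],"twist":[0,0,0]},{"fingers":-1,"slide":[1.3,-3.75,1.2],"twist":[0,0,0]},{"fingers":-1,"slide":[1.3,-3.75,1.2],"twist":[0,0,0]},{"fingers":-1,"slide":[1.3,-3.75,1.2],"twist":[0,0,0]}]' >/dev/null
python3 -m jog '[{"fingers":-1,"slide":[0,0,0],"twist":[0,0,0]},{"fingers":-1,"slide":[0,0,0],"twist":[0,0,0]},{"fingers":-1,"slide":[0,0,0],"twist":[0,0,0]},{"fingers":-1,"slide":[0,0,0],"twist":[0,0,0]},{"fingers":-1,"slide":[0,0,0],"twist":[0,0,0]}]' >/dev/null
python3 to.py 0.4467 -0.0438 0.106
python3 - <<'E'
from h import *
for n in("scene","top"):
    im,d,m=snap(n); cv2.imwrite(f"pics/{n}2.png",im[:,:,::-1])
    # project tip centre etc
    o=get_obs(); p=o["eef_pos"]+np.array(o["orientation"])[:,2]*.06
    print(n,cv2.projectPoints(p[None],np.array(m["rvec"],float),np.array(m["tvec"],float),np.array(m["K"]),None)[0].ravel())
a=cv2.imread("pics/scene2.png")[120:280,160:340]; cv2.imwrite("pics/s2.png",cv2.resize(a,None,fx=3,fy=3,interpolation=cv2.INTER_CUBIC))
E
```

```text
t 3.18 pos [ 0.4482 -0.0471  0.2044] yaw 0.1646 z [ 0.001 -0.    -1.   ] F [ 0.8  0.3 -0.5] w 0.0853 | tool delta cm [-0.1  -0.36  9.84]
scene [241.37402509 188.94961854]
top [362.01366042 260.2202623 ]
```

View pics/s2.png

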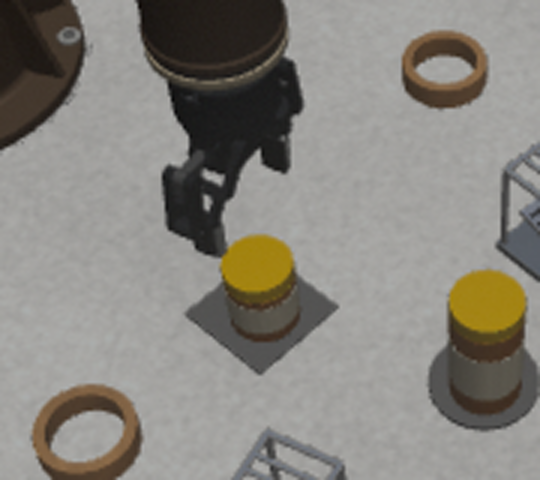

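The fingers at crop (190,205) and (278,150) straddle the jar at (258,285), so I'll descend and grip.

```bash

python3 -m jog '[{"fingers":-1,"slide":[-0.1,-0.36,1],"twist":[0,0,0]},{"fingers":-1,"slide":[0,0,2.3],"twist":[0,0,0]},{"fingers":-1,"slide":[0,0,2.3],"twist":[0,0,0]},{"fingers":-1,"slide":[0,0,2.3],"twist":[0,0,0]},{"fingers":-1,"slide":[0,0,1.9],"twist":[0,0,0]}]'|head -2
python3 -m jog '[{"fingers":-1,"slide":[0,0,0],"twist":[0,0,0]},{"fingers":-1,"slide":[0,0,0],"twist":[0,0,0]},{"fingers":0,"slide":[0,0,0],"twist":[0,0,0]},{"fingers":0.6,"slide":[0,0,0],"twist":[0,0,0]},{"fingers":1,"slide":[0,0,0],"twist":[0,0,0]}]'
python3 -m jog '[{"fingers":1,"slide":[0,0,0],"twist":[0,0,0]},{"fingers":1,"slide":[0,0,0],"twist":[0,0,0]},{"fingers":1,"slide":[0,0,0],"twist":[0,0,0]},{"fingers":1,"slide":[0,0,0],"twist":[0,0,0]},{"fingers":1,"slide":[0,0,0],"twist":[0,0,0]}]'
python3 -m jog '[{"fingers":1,"slide":[0,0,0],"twist":[0,0,0]},{"fingers":1,"slide":[0,0,0],"twist":[0,0,0]},{"fingers":1,"slide":[0,0,0],"twist":[0,0,0]},{"fingers":1,"slide":[0,0,0],"twist":[0,0,0]},{"fingers":1,"slide":[0,0,0],"twist":[0,0,0]}]'
python3 to.py 0.4467 -0.0438 0.106
```

```text
t: 3.7
eef_pos: [0.4463, -0.0431, 0.1049]
t: 4.12
eef_pos: [0.4471, -0.0426, 0.1073]
orientation: [[0.986, 0.166, 0.002], [0.166, -0.986, -0.0], [0.002, 0.001, -1.0]]
ft_force: [-2.8, -1.9, 14.2]
grip_width: 0.0573
gripper_force: 60.7
t: 4.53
eef_pos: [0.4471, -0.0426, 0.1073]
orientation: [[0.986, 0.166, 0.002], [0.166, -0.986, -0.0], [0.002, 0.001, -1.0]]
ft_force: [-1.6, -1.6, 11.8]
grip_width: 0.0568
gripper_force: 61.2
t: 4.95
eef_pos: [0.4471, -0.0426, 0.1073]
orientation: [[0.986, 0.166, 0.002], [0.166, -0.986, -0.0], [0.002, 0.001, -1.0]]
ft_force: [-1.6, -2.0, 12.8]
grip_width: 0.0569
gripper_force: 61.2
t 4.95 pos [ 0.4471 -0.0426  0.1073] yaw 0.1668 z [ 0.002 -0.    -1.   ] F [-1.6 -2.  12.8] w 0.0569 | tool delta cm [-0.06  0.11  0.13]
```

```bash

python3 -m jog '[{"fingers":1,"slide":[0,0,-1],"twist":[0,0,0]},{"fingers":1,"slide":[0,0,-2.5],"twist":[0,0,0]},{"fingers":1,"slide":[0,0,-3],"twist":[0,0,0]},{"fingers":1,"slide":[0,0,-3],"twist":[0,0,0]},{"fingers":1,"slide":[0,0,-3],"twist":[0,0,0]}]'|tail -4
python3 -m jog '[{"fingers":1,"slide":[0,0,-1.5],"twist":[0,0,0]},{"fingers":1,"slide":[0,0,0],"twist":[0,0,0]},{"fingers":1,"slide":[0,0,0],"twist":[0,0,0]},{"fingers":1,"slide":[0,0,0],"twist":[0,0,0]},{"fingers":1,"slide":[0,0,0],"twist":[0,0,0]}]'|tail -4
python3 to.py 0.677 -0.197 0.245
python3 - <<'E'
from fit import *
from h import *
o=get_obs();e=o["eef_pos"]
for n in("scene","top"):
    im,d,m=snap(n);p=pts(d,m); r=cut_out(n,"jar_short")
    for k in r[:2]:
        q=pts(d,m,k["region"]); print(n,round(k["conf"],2),np.round(np.percentile(q,3,0),4),np.round(np.percentile(q,97,0),4))
E
```

```text
orientation: [[0.986, 0.166, 0.001], [0.166, -0.986, -0.0], [0.001, 0.0, -1.0]]
ft_force: [1.3, -0.2, -2.2]
grip_width: 0.0566
gripper_force: 64.7
orientation: [[0.986, 0.166, -0.002], [0.166, -0.986, 0.0], [-0.002, -0.001, -1.0]]
ft_force: [-0.0, 0.7, -1.6]
grip_width: 0.057
gripper_force: 64.8
t 5.78 pos [ 0.4457 -0.0423  0.245 ] yaw 0.1668 z [-0.002  0.    -1.   ] F [-0.   0.7 -1.6] w 0.057 | tool delta cm [20.24 19.09 -0.04]
scene 0.83 [ 0.4413 -0.0708  0.147 ] [ 0.4755 -0.0202  0.2136]
```

```bash

python3 -m jog '[{"fingers":1,"slide":[1.2,1.1,0],"twist":[0,0,0]},{"fingers":1,"slide":[2.4,2.3,0],"twist":[0,0,0]},{"fingers":1,"slide":[2.6,2.5,0],"twist":[0,0,0]},{"fingers":1,"slide":[2.6,2.5,0],"twist":[0,0,0]},{"fingers":1,"slide":[2.6,2.5,0],"twist":[0,0,0]}]'|tail -4
python3 -m jog '[{"fingers":1,"slide":[2.6,2.5,0],"twist":[0,0,0]},{"fingers":1,"slide":[2.6,2.5,0],"twist":[0,0,0]},{"fingers":1,"slide":[2.4,2.2,0],"twist":[0,0,0]},{"fingers":1,"slide":[1.2,1,0],"twist":[0,0,0]},{"fingers":1,"slide":[0,0,0],"twist":[0,0,0]}]'|tail -4
python3 -m jog '[{"fingers":1,"slide":[0,0,0],"twist":[0,0,0]},{"fingers":1,"slide":[0,0,0],"twist":[0,0,0]},{"fingers":1,"slide":[0,0,0],"twist":[0,0,0]},{"fingers":1,"slide":[0,0,0],"twist":[0,0,0]},{"fingers":1,"slide":[0,0,0],"twist":[0,0,0]}]'|tail -3
python3 to.py 0.677 -0.197 0.1433
python3 - <<'E'
from h import *
o=get_obs()
im,d,m=snap("scene"); cv2.imwrite("pics/s3f.png",im[:,:,::-1])
for r in cut_out("scene","jar_short")[:2]:
    q=pts(d,m,r["region"]);print(r["conf"],np.round(r["bbox"]),np.round(np.percentile(q,3,0),4),np.round(np.percentile(q,97,0),4),np.round(np.median(q,0),4))
cv2.imwrite("pics/s3.png",cv2.resize(im[180:390,190:390,::-1],None,fx=2.8,fy=2.8,interpolation=cv2.INTER_CUBIC))
E
```

```text
orientation: [[0.986, 0.166, -0.001], [0.166, -0.986, 0.0], [-0.001, -0.0, -1.0]]
ft_force: [0.5, 0.7, -2.6]
grip_width: 0.0567
gripper_force: 64.8
orientation: [[0.986, 0.165, 0.001], [0.165, -0.986, -0.0], [0.001, 0.0, -1.0]]
ft_force: [-2.0, -0.5, -2.6]
grip_width: 0.0568
gripper_force: 64.8
ft_force: [-0.2, 0.0, -2.7]
grip_width: 0.0568
gripper_force: 64.8
t 7.23 pos [ 0.6769 -0.1968  0.2462] yaw 0.1671 z [-0.  0. -1.] F [-0.2  0.  -2.7] w 0.0568 | tool delta cm [ 0.    0.02 10.29]
0.61 [281. 282.  29.  40.] [ 0.6736 -0.2253  0.1439] [ 0.7064 -0.1707  0.2149] [ 0.6972 -0.2045  0.2031]
```

View pics/s3.png

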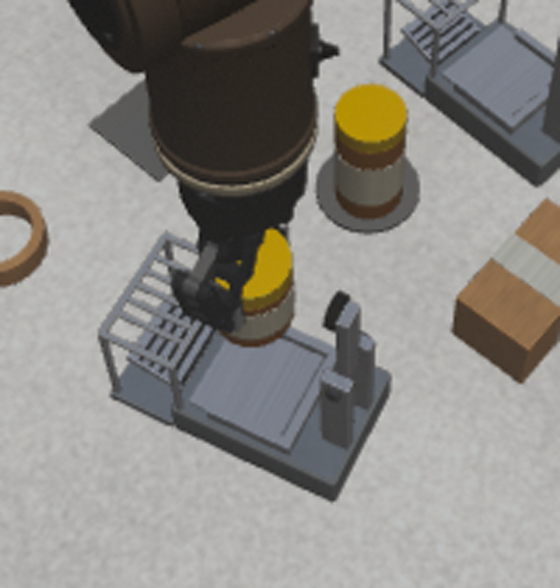

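Jar at crop (265,285) is above the nest, and the nest at (262,375) is empty. Its measured position matches the press fit, so I'll lower it.

```bash

python3 -m jog '[{"fingers":1,"slide":[0,0,1.2],"twist":[0,0,0]},{"fingers":1,"slide":[0,0,1.5],"twist":[0,0,0]},{"fingers":1,"slide":[0,0,1.5],"twist":[0,0,0]},{"fingers":1,"slide":[0,0,1.5],"twist":[0,0,0]},{"fingers":1,"slide":[0,0,1.3],"twist":[0,0,0]}]'|tail -3
python3 -m jog '[{"fingers":1,"slide":[0,0,1],"twist":[0,0,0]},{"fingers":1,"slide":[0,0,0.8],"twist":[0,0,0]},{"fingers":1,"slide":[0,0,0.5],"twist":[0,0,0]},{"fingers":1,"slide":[0,0,0.3],"twist":[0,0,0]},{"fingers":1,"slide":[0,0,0],"twist":[0,0,0]}]'|tail -3
python3 -m jog '[{"fingers":1,"slide":[0,0,0],"twist":[0,0,0]},{"fingers":1,"slide":[0,0,0],"twist":[0,0,0]},{"fingers":1,"slide":[0,0,0.1],"twist":[0,0,0]},{"fingers":1,"slide":[0,0,0.1],"twist":[0,0,0]},{"fingers":1,"slide":[0,0,0.1],"twist":[0,0,0]}]'|tail -3
python3 to.py 0.677 -0.197 0.1433
```

```text
ft_force: [-0.5, 0.7, -2.1]
grip_width: 0.0571
gripper_force: 64.8
ft_force: [0.0, -0.1, -3.2]
grip_width: 0.0567
gripper_force: 64.8
ft_force: [0.4, 0.3, -1.4]
grip_width: 0.0566
gripper_force: 64.8
t 8.58 pos [ 0.6774 -0.1973  0.1471] yaw 0.1668 z [ 0. -0. -1.] F [ 0.4  0.3 -1.4] w 0.0566 | tool delta cm [-0.04 -0.03  0.38]
```

```bash

python3 -m jog '[{"fingers":1,"slide":[0,0,0.1],"twist":[0,0,0]},{"fingers":1,"slide":[0,0,0.1],"twist":[0,0,0]},{"fingers":1,"slide":[0,0,0.05],"twist":[0,0,0]},{"fingers":1,"slide":[0,0,0],"twist":[0,0,0]},{"fingers":1,"slide":[0,0,0],"twist":[0,0,0]}]'|sed -n '2p;4p'
python3 -m jog '[{"fingers":1,"slide":[0,0,0.05],"twist":[0,0,0]},{"fingers":1,"slide":[0,0,0.05],"twist":[0,0,0]},{"fingers":1,"slide":[0,0,0],"twist":[0,0,0]},{"fingers":1,"slide":[0,0,0],"twist":[0,0,0]},{"fingers":1,"slide":[0,0,0],"twist":[0,0,0]}]'|sed -n '2p;4p'
```

```text
eef_pos: [0.6773, -0.1972, 0.1443]
ft_force: [-0.0, 0.5, -2.1]
eef_pos: [0.6773, -0.1973, 0.1434]
ft_force: [-0.2, 0.2, -2.2]
```

```bash

python3 -m jog '[{"fingers":1,"slide":[0,0,0.05],"twist":[0,0,0]},{"fingers":1,"slide":[0,0,0],"twist":[0,0,0]},{"fingers":1,"slide":[0,0,0],"twist":[0,0,0]},{"fingers":1,"slide":[0,0,0],"twist":[0,0,0]},{"fingers":1,"slide":[0,0,0],"twist":[0,0,0]}]'|sed -n '2p;4p'
python3 -m jog '[{"fingers":1,"slide":[0,0,0.05],"twist":[0,0,0]},{"fingers":1,"slide":[0,0,0],"twist":[0,0,0]},{"fingers":1,"slide":[0,0,0],"twist":[0,0,0]},{"fingers":1,"slide":[0,0,0],"twist":[0,0,0]},{"fingers":1,"slide":[0,0,0],"twist":[0,0,0]}]'|sed -n '2p;4p'

```

```text
eef_pos: [0.6773, -0.1972, 0.1434]
ft_force: [-2.7, 0.1, 5.1]
eef_pos: [0.6773, -0.1972, 0.1433]
ft_force: [-4.9, 1.7, 11.7]
```

```bash

python3 -m jog '[{"fingers":0.2,"slide":[0,0,0],"twist":[0,0,0]},{"fingers":0,"slide":[0,0,0],"twist":[0,0,0]},{"fingers":-0.4,"slide":[0,0,0],"twist":[0,0,0]},{"fingers":-0.7,"slide":[0,0,0],"twist":[0,0,0]},{"fingers":-1,"slide":[0,0,0],"twist":[0,0,0]}]'|tail -3
python3 -m jog '[{"fingers":-1,"slide":[0,0,0],"twist":[0,0,0]},{"fingers":-1,"slide":[0,0,0],"twist":[0,0,0]},{"fingers":-1,"slide":[0,0,0],"twist":[0,0,0]},{"fingers":-1,"slide":[0,0,0],"twist":[0,0,0]},{"fingers":-1,"slide":[0,0,0],"twist":[0,0,0]}]'|tail -3
python3 -m jog '[{"fingers":-1,"slide":[0,0,-0.8],"twist":[0,0,0]},{"fingers":-1,"slide":[0,0,-1.8],"twist":[0,0,0]},{"fingers":-1,"slide":[0,0,-3],"twist":[0,0,0]},{"fingers":-1,"slide":[0,0,-3],"twist":[0,0,0]},{"fingers":-1,"slide":[0,0,-3],"twist":[0,0,0]}]'|tail -3
python3 -m jog '[{"fingers":-1,"slide":[-3,0,-2],"twist":[0,0,0]},{"fingers":0,"slide":[-3.5,0,-0.5],"twist":[0,0,0]},{"fingers":1,"slide":[-4,0,0],"twist":[0,0,0]},{"fingers":1,"slide":[-4,0,0],"twist":[0,0,0]},{"fingers":1,"slide":[-3,0,0],"twist":[0,0,0]}]'|tail -3
python3 -m jog '[{"fingers":1,"slide":[0,0,0],"twist":[0,0.1,0]},{"fingers":1,"slide":[0,0,0],"twist":[0,0,0]},{"fingers":1,"slide":[0,0,0],"twist":[0,0,0]},{"fingers":1,"slide":[0,0,0],"twist":[0,0,0]},{"fingers":1,"slide":[0,0,0],"twist":[0,0,0]}]'|tail -3
python3 to.py 0.5 -0.22 0.15
python3 - <<'E'
from fit import *
P=[]
for n in("scene","top"):
    im,d,m=snap(n);p=pts(d,m);cv2.imwrite(f"pics/{n}4f.png",im[:,:,::-1])
    q=p[(np.hypot(p[:,0]-.677,p[:,1]+.197)<.04)&(abs(p[:,2]-.110)<.005)]
    if len(q): print(n,len(q),np.round(q.mean(0),4),cv2.minEnclosingCircle(q[:,:2].astype(np.float32)))
    if n=="scene": cv2.imwrite("pics/s4.png",cv2.resize(im[160:390,150:390,::-1],None,fx=2.5,fy=2.5,interpolation=cv2.INTER_CUBIC))
E
```

```text
ft_force: [-0.3, 0.2, -0.6]
grip_width: 0.0815
gripper_force: 0.0
ft_force: [1.0, -0.2, -0.0]
grip_width: 0.0858
gripper_force: 0.0
ft_force: [0.7, -0.3, 0.3]
grip_width: 0.0854
gripper_force: 0.0
ft_force: [0.5, -0.7, 0.4]
grip_width: 0.0385
gripper_force: 0.0
ft_force: [-0.1, 0.1, -0.6]
grip_width: -0.0003
gripper_force: 0.0
t 12.33 pos [ 0.5058 -0.2263  0.2836] yaw 0.1675 z [ 0.097  0.016 -0.995] F [-0.1  0.1 -0.6] w -0.0003 | tool delta cm [-1.78 -0.72 13.24]
scene 616 [ 0.6787 -0.1992  0.1098] ((0.6769610047340393, -0.19850246608257294), 0.03014422580599785)
top 367 [ 0.6755 -0.1953  0.1097] ((0.6752978563308716, -0.19534094631671906), 0.029021568596363068)
```

View pics/s4.png

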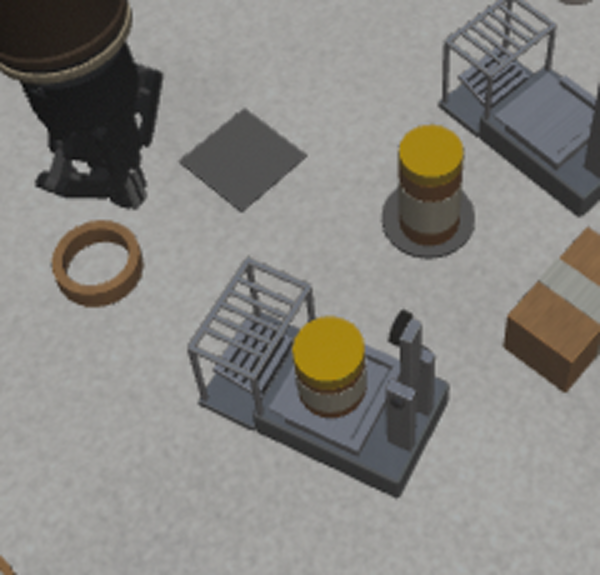

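Jar stands in the nest (crop (328,365)), the treadle is up and the gripper is closed at (90,180). I'll tilt the tool to 45°.

```bash

python3 -m jog '[{"fingers":1,"slide":[0,0,0],"twist":[0,0.11,0]},{"fingers":1,"slide":[0,0,0],"twist":[0,0.11,0]},{"fingers":1,"slide":[0,0,0],"twist":[0,0.11,0]},{"fingers":1,"slide":[0,0,0],"twist":[0,0.11,0]},{"fingers":1,"slide":[0,0,0],"twist":[0,0.11,0]}]'|tail -3
python3 -m jog '[{"fingers":1,"slide":[0,0,0],"twist":[0,0.1,0]},{"fingers":1,"slide":[0,0,0],"twist":[0,0.035,0]},{"fingers":1,"slide":[0,0,0],"twist":[0,0,0]},{"fingers":1,"slide":[0,0,0],"twist":[0,0,0]},{"fingers":1,"slide":[0,0,0],"twist":[0,0,0]}]'|tail -3
python3 to.py 0.4857 -0.2292 0.156; python3 -c "
from h import *;o=get_obs();print(np.round(o['joint_pos'],1));print(np.round(o['orientation'],3))"
```

```text
ft_force: [0.0, 0.7, 0.4]
grip_width: 0.0003
gripper_force: 0.0
ft_force: [1.0, -0.7, 0.0]
grip_width: 0.0003
gripper_force: 0.0
t 13.27 pos [ 0.5061 -0.2207  0.2821] yaw 0.1676 z [ 0.575  0.12  -0.809] F [ 1.  -0.7  0. ] w 0.0003 | tool delta cm [-9.14  0.7   8.94]
[-41.6  16.2 124.9  63.4  31.8 -15.2]
[[ 0.798  0.18   0.575]
 [ 0.135 -0.984  0.12 ]
 [ 0.587 -0.018 -0.809]]
```

```bash

python3 -m jog '[{"fingers":1,"slide":[0,0,0],"twist":[0,0,0]},{"fingers":1,"slide":[0,0,0],"twist":[0,0,0]},{"fingers":1,"slide":[0,0,0],"twist":[0,0,0]},{"fingers":1,"slide":[0,0,0],"twist":[0,0,0]},{"fingers":1,"slide":[0,0,0],"twist":[0,0,0]}]'|sed -n '2,3p'
cat > ori.py <<'E'
import sys; from h import *
from scipy.spatial.transform import Rotation as Ro
y,t=float(sys.argv[1]),float(sys.argv[2])
c,s=np.cos(y),np.sin(y)
R0=np.array([[c,s,0],[s,-c,0],[0,0,-1.]])@Ro.from_rotvec([0,np.radians(t),0]).as_matrix()
R=np.array(get_obs()["orientation"]); print("twist needed",np.round(Ro.from_matrix(R.T@R0).as_rotvec(),3),"tilt",np.round(np.degrees(np.arccos(-R[2,2])),1),"j",np.round(get_obs()["joint_pos"],1))
E
python3 ori.py 0.167 43; python3 to.py 0.4857 -0.2292 0.156
```

```text
eef_pos: [0.5056, -0.2206, 0.2822]
orientation: [[0.798, 0.179, 0.576], [0.135, -0.984, 0.12], [0.588, -0.018, -0.809]]
twist needed [-0.022  0.122 -0.001] tilt 36.0 j [-41.7  16.1 125.   63.6  31.8 -15.5]
t 13.68 pos [ 0.5056 -0.2206  0.2822] yaw 0.1672 z [ 0.576  0.12  -0.809] F [-0.4 -0.2 -0.1] w -0.0002 | tool delta cm [-9.12  0.72  8.95]
```

```bash

python3 -m jog '[{"fingers":1,"slide":[0,0,0],"twist":[-0.006,0.03,0]},{"fingers":1,"slide":[0,0,0],"twist":[-0.006,0.03,0]},{"fingers":1,"slide":[0,0,0],"twist":[-0.006,0.03,0]},{"fingers":1,"slide":[0,0,0],"twist":[-0.004,0.03,0]},{"fingers":1,"slide":[0,0,0],"twist":[0,0,0]}]'|sed -n '2,3p'
python3 ori.py 0.167 43; python3 to.py 0.4946 -0.2277 0.1375
```

```text
eef_pos: [0.505, -0.2205, 0.2816]
orientation: [[0.722, 0.165, 0.672], [0.119, -0.986, 0.113], [0.681, -0.002, -0.732]]
twist needed [-0.     0.001 -0.003] tilt 42.9 j [-44.3  17.  129.1  82.4  33.7 -35.8]
t 14.1 pos [ 0.505  -0.2205  0.2816] yaw 0.1636 z [ 0.672  0.113 -0.732] F [-0.3 -0.2  1. ] w 0.0001 | tool delta cm [-10.65   0.57   9.77]
```

```bash

python3 -m jog '[{"fingers":1,"slide":[-1.3,0.05,1.2],"twist":[0,0,0]},{"fingers":1,"slide":[-1.3,0.05,1.2],"twist":[0,0,0]},{"fingers":1,"slide":[-1.3,0.1,1.2],"twist":[0,0,0]},{"fingers":1,"slide":[-1.4,0.1,1.3],"twist":[0,0,0]},{"fingers":1,"slide":[0,0,0],"twist":[0,0,0]}]'|sed -n '2,4p'
python3 ori.py 0.167 43; python3 to.py 0.4946 -0.2277 0.1375
```

```text
eef_pos: [0.4998, -0.2241, 0.2074]
orientation: [[0.726, 0.165, 0.668], [0.119, -0.986, 0.115], [0.678, -0.004, -0.735]]
ft_force: [-0.5, 1.7, 0.1]
twist needed [-0.002  0.006 -0.004] tilt 42.7 j [-45.1  26.2 132.5  99.7  34.2 -57.7]
t 14.52 pos [ 0.4998 -0.2241  0.2074] yaw 0.1621 z [ 0.668  0.115 -0.735] F [-0.5  1.7  0.1] w 0.0 | tool delta cm [-5.16  0.3   4.75]
```

Tracking well, so I'll continue down to the pre-position.

```bash

python3 -m jog '[{"fingers":1,"slide":[-1.3,0.1,1.2],"twist":[0,0,0]},{"fingers":1,"slide":[-1.3,0.1,1.2],"twist":[0,0,0]},{"fingers":1,"slide":[-1.3,0.1,1.2],"twist":[0,0,0]},{"fingers":1,"slide":[-1.2,0,1.1],"twist":[0,0,0]},{"fingers":1,"slide":[0,0,0],"twist":[0,0,0]}]'|sed -n '2,4p'
python3 ori.py 0.167 43; python3 to.py 0.5431 -0.2195 0.109
python3 - <<'E'
from h import *
im,d,m=snap("scene");cv2.imwrite("pics/s5.png",cv2.resize(im[200:390,150:390,::-1],None,fx=3,fy=3,interpolation=cv2.INTER_CUBIC))
E
```

```text
eef_pos: [0.4955, -0.2278, 0.1394]
orientation: [[0.724, 0.166, 0.669], [0.119, -0.986, 0.115], [0.679, -0.004, -0.734]]
ft_force: [-1.5, 0.8, -0.8]
twist needed [-0.003  0.004 -0.003] tilt 42.8 j [-46.   35.7 134.2 113.8  37.9 -76. ]
t 14.93 pos [ 0.4955 -0.2278  0.1394] yaw 0.1625 z [ 0.669  0.115 -0.734] F [-1.5  0.8 -0.8] w 0.0003 | tool delta cm [ 1.48 -0.02  5.51]
```

View pics/s5.png

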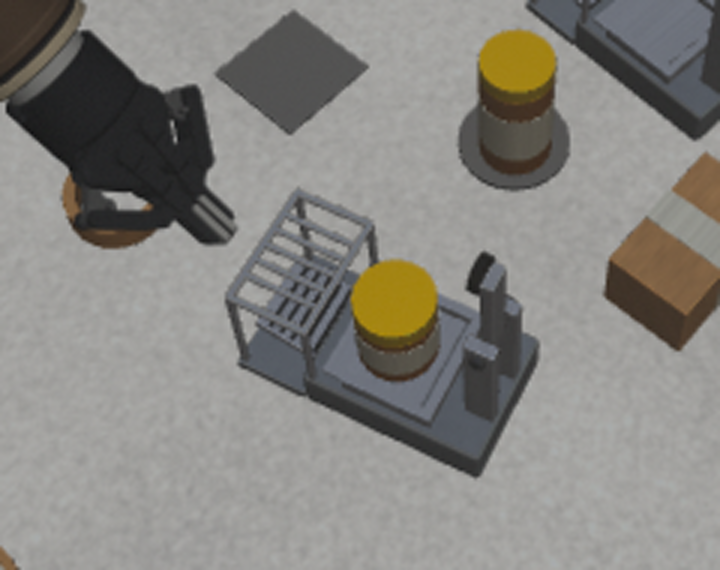

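The closed fingertips at crop (222,232) sit in front of the guard's front bar, which runs (300,190)–(230,295). The linkages stay outside, so I'll slide in under the bar.

```bash

python3 -m jog '[{"fingers":1,"slide":[0.3,0,1.1],"twist":[0,0,0]},{"fingers":1,"slide":[0.4,0,1.4],"twist":[0,0,0]},{"fingers":1,"slide":[0.4,0,1.5],"twist":[0,0,0]},{"fingers":1,"slide":[0.4,0,1.5],"twist":[0,0,0]},{"fingers":1,"slide":[0,0,0],"twist":[0,0,0]}]'|sed -n '2,4p'
python3 ori.py 0.167 43; python3 to.py 0.5431 -0.2195 0.0859
python3 - <<'E'
from h import *
im,d,m=snap("scene");cv2.imwrite("pics/s6.png",cv2.resize(im[230:360,180:320,::-1],None,fx=4,fy=4,interpolation=cv2.INTER_CUBIC))
E
```

```text
eef_pos: [0.5459, -0.2199, 0.1119]
orientation: [[0.721, 0.167, 0.672], [0.122, -0.986, 0.114], [0.682, -0.001, -0.731]]
ft_force: [-0.8, -0.6, 1.2]
twist needed [-0.001  0.    -0.   ] tilt 43.0 j [-40.4  40.1 130.2 120.4  37.4 -77.6]
t 15.4 pos [ 0.5459 -0.2199  0.1119] yaw 0.1669 z [ 0.672  0.114 -0.731] F [-0.8 -0.6  1.2] w -0.0002 | tool delta cm [-1.97 -0.09  1.72]
```

View pics/s6.png

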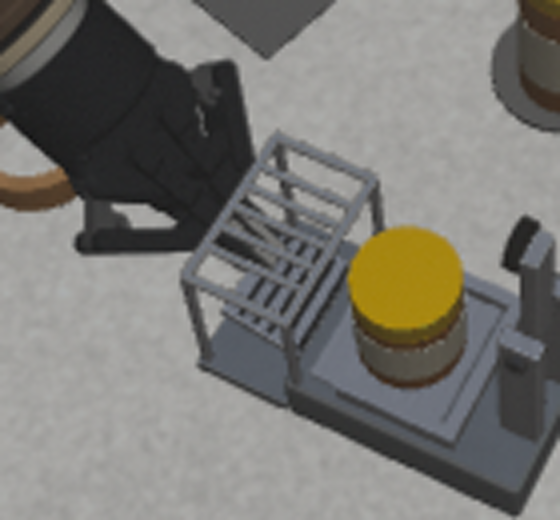

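Fingertips at crop (270,245) are under the roof bars and between the posts. I'll press straight down.

```bash

python3 -m jog '[{"fingers":1,"slide":[-0.3,0,0.26],"twist":[0,0,0]},{"fingers":1,"slide":[-0.3,0,0.26],"twist":[0,0,0]},{"fingers":1,"slide":[-0.3,-0.05,0.26],"twist":[0,0,0]},{"fingers":1,"slide":[-0.3,-0.04,0.26],"twist":[0,0,0]},{"fingers":1,"slide":[0,0,0],"twist":[0,0,0]}]'|sed -n '2p;4p'
python3 -m jog '[{"fingers":1,"slide":[-0.15,0,0.14],"twist":[0,0,0]},{"fingers":1,"slide":[-0.15,0,0.14],"twist":[0,0,0]},{"fingers":1,"slide":[-0.15,0,0.14],"twist":[0,0,0]},{"fingers":1,"slide":[0,0,0],"twist":[0,0,0]},{"fingers":1,"slide":[0,0,0],"twist":[0,0,0]}]'|sed -n '2p;4p'
python3 to.py 0.5431 -0.2195 0.0859
```

```text
eef_pos: [0.5414, -0.2199, 0.0947]
ft_force: [-0.3, -2.5, 5.4]
eef_pos: [0.5411, -0.2199, 0.089]
ft_force: [-2.9, 0.0, 6.4]
t 16.28 pos [ 0.5411 -0.2199  0.089 ] yaw 0.1641 z [ 0.671  0.113 -0.733] F [-2.9  0.   6.4] w 0.0004 | tool delta cm [-0.06 -0.    0.37]
```

```bash

python3 -m jog '[{"fingers":1,"slide":[-0.14,0,0.15],"twist":[0,0,0]},{"fingers":1,"slide":[-0.14,0,0.15],"twist":[0,0,0]},{"fingers":1,"slide":[0,0,0],"twist":[0,0,0]},{"fingers":1,"slide":[0,0,0],"twist":[0,0,0]},{"fingers":1,"slide":[0,0,0],"twist":[0,0,0]}]'|sed -n '2p;4p'
python3 -m jog '[{"fingers":1,"slide":[-0.07,0,0.07],"twist":[0,0,0]},{"fingers":1,"slide":[-0.07,0,0.07],"twist":[0,0,0]},{"fingers":1,"slide":[0,0,0],"twist":[0,0,0]},{"fingers":1,"slide":[0,0,0],"twist":[0,0,0]},{"fingers":1,"slide":[0,0,0],"twist":[0,0,0]}]'|sed -n '2p;4p'

```

```text
eef_pos: [0.541, -0.2199, 0.085]
ft_force: [-4.3, -1.7, 7.7]
eef_pos: [0.541, -0.2199, 0.0834]
ft_force: [-6.7, -1.7, 13.3]
```

```bash

python3 -m jog '[{"fingers":1,"slide":[-0.07,0,0.07],"twist":[0,0,0]},{"fingers":1,"slide":[0,0,0],"twist":[0,0,0]},{"fingers":1,"slide":[0,0,0],"twist":[0,0,0]},{"fingers":1,"slide":[0,0,0],"twist":[0,0,0]},{"fingers":1,"slide":[0,0,0],"twist":[0,0,0]}]'|sed -n '2p;4p'
python3 -m jog '[{"fingers":1,"slide":[-0.04,0,0.04],"twist":[0,0,0]},{"fingers":1,"slide":[0,0,0],"twist":[0,0,0]},{"fingers":1,"slide":[0,0,0],"twist":[0,0,0]},{"fingers":1,"slide":[0,0,0],"twist":[0,0,0]},{"fingers":1,"slide":[0,0,0],"twist":[0,0,0]}]'|sed -n '2p;4p'

```

```text
eef_pos: [0.541, -0.2199, 0.083]
ft_force: [-12.5, -1.9, 24.5]
eef_pos: [0.5411, -0.2199, 0.0827]
ft_force: [-16.6, -0.8, 32.0]
```

Stiff resistance after the expected travel. I'll hold there and check by eye that it's the treadle stop.

```bash

python3 -m jog '[{"fingers":1,"slide":[0,0,0],"twist":[0,0,0]},{"fingers":1,"slide":[0,0,0],"twist":[0,0,0]},{"fingers":1,"slide":[0,0,0],"twist":[0,0,0]},{"fingers":1,"slide":[0,0,0],"twist":[0,0,0]},{"fingers":1,"slide":[0,0,0],"twist":[0,0,0]}]'|sed -n '1,4p'
python3 - <<'E'
from h import *
im,d,m=snap("scene");cv2.imwrite("pics/s7.png",cv2.resize(im[230:360,180:340,::-1],None,fx=4,fy=4,interpolation=cv2.INTER_CUBIC))
E
```

```text
t: 18.37
eef_pos: [0.5411, -0.2199, 0.0828]
orientation: [[0.721, 0.165, 0.673], [0.12, -0.986, 0.113], [0.682, -0.001, -0.731]]
ft_force: [-16.0, -1.5, 30.3]
```

View pics/s7.png

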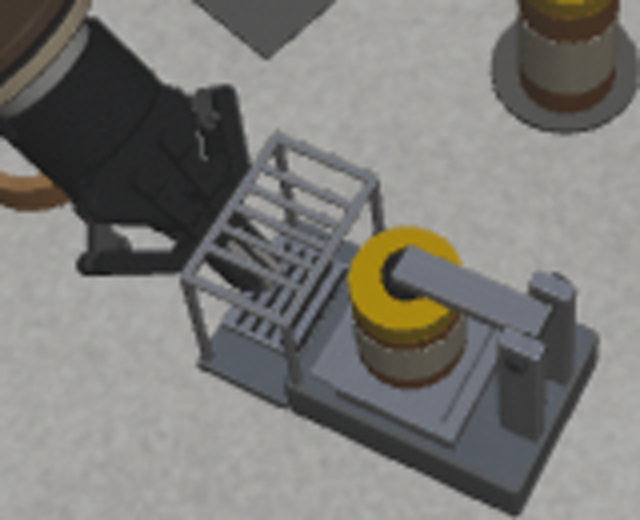

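The swing arm lies down on the lid (crop (415,270)), so the treadle is at its stop. I'll hold one more beat, then release and retreat along the same path.

```bash

python3 -m jog '[{"fingers":1,"slide":[0,0,0],"twist":[0,0,0]},{"fingers":1,"slide":[0,0,0],"twist":[0,0,0]},{"fingers":1,"slide":[0,0,0],"twist":[0,0,0]},{"fingers":1,"slide":[0,0,0],"twist":[0,0,0]},{"fingers":1,"slide":[0,0,0],"twist":[0,0,0]}]'|sed -n '1p;4p'
python3 -m jog '[{"fingers":1,"slide":[0.2,0,-0.2],"twist":[0,0,0]},{"fingers":1,"slide":[0.3,0,-0.3],"twist":[0,0,0]},{"fingers":1,"slide":[0.3,0,-0.3],"twist":[0,0,0]},{"fingers":1,"slide":[0.3,0,-0.3],"twist":[0,0,0]},{"fingers":1,"slide":[0.3,0,-0.3],"twist":[0,0,0]}]'|sed -n '2p;4p'
python3 -m jog '[{"fingers":1,"slide":[0.2,0,-0.3],"twist":[0,0,0]},{"fingers":1,"slide":[0.1,0,-0.3],"twist":[0,0,0]},{"fingers":1,"slide":[0,0,0],"twist":[0,0,0]},{"fingers":1,"slide":[0,0,0],"twist":[0,0,0]},{"fingers":1,"slide":[0,0,0],"twist":[0,0,0]}]'|sed -n '2p;4p'
python3 to.py 0.4946 -0.2277 0.1375
```

```text
t: 18.83
ft_force: [-15.8, -2.5, 31.3]
eef_pos: [0.5418, -0.2197, 0.1014]
ft_force: [-0.1, 0.9, 0.4]
eef_pos: [0.5398, -0.2199, 0.1073]
ft_force: [-1.0, 0.9, 0.2]
t 19.67 pos [ 0.5398 -0.2199  0.1073] yaw 0.1647 z [ 0.671  0.113 -0.733] F [-1.   0.9  0.2] w -0.0 | tool delta cm [-1.31  0.02 -5.33]
```

```bash

python3 -m jog '[{"fingers":1,"slide":[-0.3,0,-1],"twist":[0,0,0]},{"fingers":1,"slide":[-0.3,0,-1.3],"twist":[0,0,0]},{"fingers":1,"slide":[-0.4,0,-1.5],"twist":[0,0,0]},{"fingers":1,"slide":[-0.3,0,-1.5],"twist":[0,0,0]},{"fingers":1,"slide":[0,0,0],"twist":[0,0,0]}]'|sed -n '2p;4p'
python3 -m jog '[{"fingers":1,"slide":[1.2,0,-1.5],"twist":[0,0,0]},{"fingers":1,"slide":[1.2,0,-1.5],"twist":[0,0,0]},{"fingers":1,"slide":[1.2,0,-1.5],"twist":[0,0,0]},{"fingers":1,"slide":[1,0,-1.2],"twist":[0,0,0]},{"fingers":1,"slide":[0,0,0],"twist":[0,0,0]}]'|sed -n '2p;4p'
python3 -m jog '[{"fingers":1,"slide":[0,0,0],"twist":[0,0,0]},{"fingers":1,"slide":[0,0,0],"twist":[0,0,0]},{"fingers":1,"slide":[0,0,0],"twist":[0,0,0]},{"fingers":1,"slide":[0,0,0],"twist":[0,0,0]},{"fingers":1,"slide":[0,0,0],"twist":[0,0,0]}]'|sed -n '1,4p'
python3 - <<'E'
from h import *
im,d,m=snap("scene");p=pts(d,m)
for c in((.677,-.197,.110),(.634,.005,.119)):
    q=p[(np.hypot(p[:,0]-c[0],p[:,1]-c[1])<.04)&(abs(p[:,2]-c[2])<.005)];print(len(q),q.mean(0),cv2.minEnclosingCircle(q[:,:2].astype(np.float32)))
cv2.imwrite("pics/s8.png",cv2.resize(im[100:390,130:450,::-1],None,fx=2,fy=2))
E
```

```text
eef_pos: [0.493, -0.2276, 0.1385]
ft_force: [0.6, -0.3, -0.8]
eef_pos: [0.4906, -0.2289, 0.2131]
ft_force: [1.2, -1.2, 1.1]
t: 20.92
eef_pos: [0.4899, -0.2282, 0.2098]
orientation: [[0.723, 0.165, 0.67], [0.12, -0.986, 0.114], [0.68, -0.002, -0.733]]
ft_force: [-0.1, 0.5, -0.2]
610 [ 0.67874779 -0.1990188   0.10977174] ((0.6787768006324768, -0.19763068854808807), 0.030066445469856262)
447 [0.63637241 0.00326501 0.11886382] ((0.6356118321418762, 0.0033934463281184435), 0.03006349876523018)
```

View pics/s8.png

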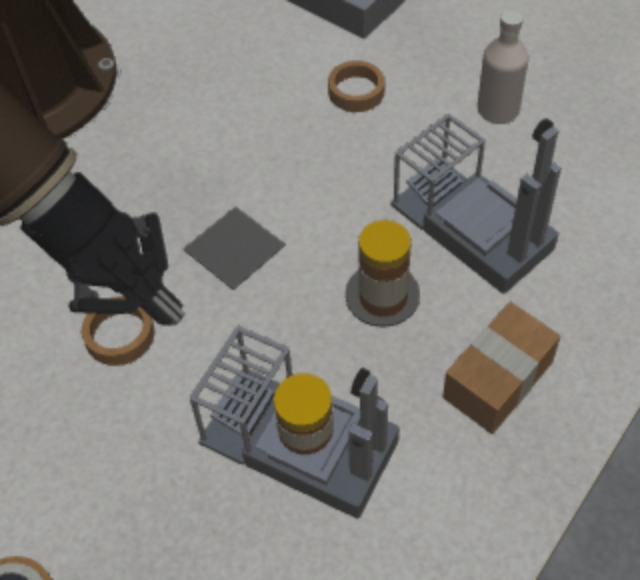

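The swing arm is upright again at (365,410), so the treadle is back up. The jar is centred in its nest at (303,410), the spare jar is on its disc at (385,265), and the robot is clear of everything.

```bash
python3 -c "
from workcell import ticket;print(ticket.finish_job())"
```

```text
the job is handed in; nothing more can be done
None
```

The short jar is standing in the short press's nest, its treadle was held at the stop for over half a second and came back up, and the job was handed in at about 21 s; no verdict came back.

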